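# Turn the assembly dial to its yellow station and lock it with the index pin

## Task

Push the assembly dial smoothly round (its ball-ended spokes are there for that) until the yellow station stands at the bracket with the red index flag, and lock it there with the red-handled index pin from the wooden rest: down through the bracket's bushing into the yellow station's hole, upright, its collar fully home on the bracket, forcing neither the pin nor the dial. The pin drops in only where the hole lies exactly under the bushing, so find the place by feel. The white module lies loose in the yellow nest and must stay seated; leave everything else on the bench where it is.

Things in the scene. Friction and masses are not known exactly. Their poses are not given: they have to be found in the camera images.
- fixture: hand-indexed rotary assembly fixture, fixed to the bench: black ground plate 250 x 250 x 12 mm. Origin on the dial's axis at bench level, z up, x points from the axis to the bracket. A grey bracket arm 44 mm wide (red flag on its inner end) reaches over the dial's rim from outside, 100 to 186 mm from the axis, 60 to 80 mm above the bench.
- turret: bearing on which the aluminium dial turns; does not turn itself. Origin on the axis, 36 mm up. Dial: 290 mm across, 44 to 56 mm up, turns freely both ways without stops, drag about 1.2 N at a ball, coasts if pushed fast. Its 4 stations are 90 deg apart (yellow, blue, green, grey nest), each with one 11 mm through hole 122 mm from the axis. Between pin and dial or fingers and dial 10 N is plenty; over 30 N is forcing.
- bushing (a point): centre of the upper mouth of the bracket's 11 mm bushing, 122 mm from the axis, 80 mm above the bench. The bore goes straight down 20 mm; 4 mm below it runs the dial's top. Half-way between the stations, 45 deg from each, 4 level bar spokes stand out of the dial's hub (40 mm wide, top 114 mm up): each ends in a black ball 22 mm across, centre 84 mm from the axis and 100 mm above the bench.
- pin_grip (a point): point to grip the loose steel index pin (110 g), on its axis, z up. Handle: red, 18 mm across, its top 18 mm above this point, down to 23 mm below. Then a collar 26 mm across whose underside is 28 mm below this point, then a 10 mm shank 34 mm long with 1 mm chamfer. Starts upright in the wooden rest (36 mm high, collar on it). With its foot on the dial's top the collar stands 10 mm above the bracket; home, it lies on it.
- module: white module 37 x 32.5 x 21 mm (top 80 mm up), origin under its centre, 64 mm from the axis, loose in the yellow nest with about 5 mm of play along the dial's turning: its bearing about the axis tells that of the yellow station and hole only to within 0.06 rad, and module and hole need not line up. It rides with the dial. Do not spin the dial faster than about half a turn a second.
- driver: T-handled driver, red and black, standing in the rest 90 mm from the pin, 92 mm high. Leave it.
- cutters: side cutters with red and black grips lying on the bench, 130 mm long, 20 mm high. Leave them.
- longnose: long-nose pliers with red and black grips lying on the bench, 170 mm long, 20 mm high. Leave them.
- knife: green utility knife lying on the bench, 160 mm long, 18 mm high. Leave it.
- tape: roll of cream masking tape lying flat, 90 mm across, 28 mm high. Leave it.
- mug: white mug, 80 mm across, 90 mm high, origin under its centre. Leave it.
- adapter: black power adapter 75 x 45 x 30 mm lying on the bench. Leave it.
Mind the look-alikes: they are no part of the job. Leave any blue look-alike of the part that bears pin_grip alone. Of the things like the module, leave any that is blue; of the rest the smaller one is meant.

How it is judged:
On the way, in this order (a step that is already met when the one before it is completed fails the run):
1. the yellow station, with its module, has been turned round to the bracket (x of module in the frame of fixture above 0.045 m and y of module in the frame of fixture between -0.014 and 0.014 m), for 0.1 s.
2. the pin's collar is fully home on the bracket, its foot in the yellow station's hole (z of pin_grip in the frame of bushing below 0.0305 m and horizontal distance between pin_grip and bushing below 0.004 m and angle between pin_grip's own z axis and vertical below 0.08 rad and x of module in the frame of fixture above 0.045 m and y of module in the frame of fixture between -0.01 and 0.01 m), for 0.3 s.
At the end, for the whole second after the job is handed in: the yellow station stands at the bracket, locked by the pin: upright in the bushing, collar home within 2.5 mm, the module still in its nest and at rest, the robot clear (all of step 2 and linear speed of module below 0.01 m/s); the robot touches nothing.
It fails at once if the dial or the pin on it is forced: something presses on the dial with over 30 N (contact force between turret and anything else above 30 N).
It fails at once if the dial is spun so fast that the module travels at over 0.25 m/s (linear speed of module above 0.25 m/s).
It fails at once if the module leaves its seat in the yellow nest (z of module in the frame of fixture above 0.064 m or angle between module's own z axis and vertical above 0.12 rad or horizontal distance between module and fixture below 0.055 m or horizontal distance between module and fixture above 0.073 m).
It fails at once if a bystander is moved by over 15 mm (distance of any of driver, cutters, longnose, knife, tape, mug, adapter from where it was at the start of the episode above 0.015 m).
It also fails if it takes over 72 s, if anything falls off the work surface, if the arm or the gripper's body presses on something with over 40 N, if the wrist force passes 120 N, or if a joint passes its speed limit or range.

## Robot

A 6-joint arm with a two-finger parallel gripper is mounted at the origin on the work surface. World frame = base frame: x ahead of the robot, y to its left, z up, the work surface at z = 0. Lengths are in m, angles in rad, forces in N, time in s.
With the tool pointing down it reaches from about 0.275 to 0.825 m from the base axis. Payload 5.2 kg.
Tool frame: the origin (TCP) lies at the very end of the fingers, on their centre line; the grasp point (between the pads) lies 19 mm behind it; z points along the fingers, y is the line along which they close (so a half turn about z gives the same grasp; the last joint's range is limited). The gripper opens to 93 mm and grips with 3 to 60 N. Pads are 15 mm wide; open, the fingers measure 128 mm over their backs; the gripper's body (75 mm by 188 mm) begins 65 mm behind the grasp point.
Start: joints at [-0.203, 0.259, 1.535, -0, 1.348, -0.203], TCP at [0.55, 0, 0.219] pointing down, gripper open.
Joint ranges: [-3.14, 3.14], [-0.91, 2.08], [0.19, 2.58], [-1.22, 4.36], [0.22, 2.71], [-3.12, 3.12]. Speed limits (rad/s): [2.57, 2.57, 3.14, 3.14, 3.14, 3.14].

## Interface

Orientations are given as a 3x3 rotation matrix whose columns are the frame's x, y, z axes.
In Python, from station import * gives the robot as it stands.
- The arm moves only by the tool drive_tool, never from a script. Its argument "deltas" is a list that holds one entry, the list of rows, each a list of 7 numbers: the opening, from 0 (shut) to 1 (fully open), then the shift along the tool's x, y, z in mm, then the turn, a rotation vector about the tool's x, y, z in rad. A call has exactly 8 rows; each row is the pose to reach, as a shift and turn from the pose commanded when the call began, along the tool's axes at that moment; what a row does not reach only later rows make up. A row lasts 1/10 s, in which the tool goes at most 50 mm and 8.59 degrees, less where a joint would pass 70% of its speed; a pose out of reach is approached as far as the arm can. A call with a gripper value outside its range is refused whole. The fingers move at their own pace and stop on an object; "squeeze" is the grip in N (left out, the last holds). Time passes only in rows, so rows that repeat a pose let the fingers close, or fill a call up. It gives the time, the measured TCP pose, the force, the opening and the grip force at its end, in the units of the state.
- observe(): the state, without advancing time (a new reading comes with each control period).
- capture(name): name is "scene" or "side" or "wrist"; returns (picture, depth): 384x512x3 uint8, red, green, blue; 384x512 float32, m along the optical axis (not along the pixel's ray), 0 where there is no reading.
- camera_info(name): a dict with "intrinsics" (3x3 intrinsics, pixels), "eye" and "attitude" of the camera in the world. Camera axes: x right, y down, z forward; pixel columns grow to the right and rows downward; lengths in m; the calibration is good to about 2 mm. A picture is of the moment at which its call begins: read the wrist's pose just before it. camera_info takes no time and is no camera call; for the wrist camera it gives the pose at the moment of the call.
- close_job(): hands the job in; it is judged then, once.
The state is a dict: "t": time; "joint_pos": joint angles; "joint_velocities": joint speeds; "joint_efforts": joint torques, N m; "ee_pos": TCP position; "orientation": TCP orientation; "ft_force": force on the tool from outside, world axes, zero at the start; "ft_torque": the same for the moment, N m; "grip_width": finger opening in m; "grip_force": force on a finger pad.
Only numpy, scipy, OpenCV 4.12 (cv2) and the standard library are available. Lean on these libraries where they do the work, as an engineer would, in place of code of your own. Each camera call takes 0.05 s, during which the arm holds its last target. There are 200 camera calls.

## Working session

There is one attempt and no reset: what is moved stays moved. The work goes in short steps, Python scripts to look and compute and a tool call to move; the robot and the scene stay as the last step left them, time stands still between calls to the robot, and variables do not carry over. Pictures are saved under pics/ and viewed, at most 10 in all, crops included, and the job is handed in when it is done.

Besides the shell and the picture viewer there is one more tool, called as name(argument=value, ...) on one line, values as JSON. drive_tool: Moves the arm, as the interface text tells. Its arguments: {"type":"object","properties":{"deltas":{"type":"array","items":{"type":"array","items":{"type":"array","items":{"type":"number"}}}},"squeeze":{"type":"number"}},"required":["deltas"]}

```bash
mkdir -p pics
cat > h.py <<'E'
from station import *
import numpy as np, cv2
def snap(n,f):
    ci=camera_info(n); p,d=capture(n)
    cv2.imwrite(f'pics/{f}.png',p[:,:,::-1]); np.savez(f'pics/{f}.npz',p=p,d=d,K=ci['intrinsics'],e=ci['eye'],A=ci['attitude'])
def load(f): return np.load(f'pics/{f}.npz')
def px(f,u,v,r=1):
    z=load(f); w=z['d'][v-r:v+r+1,u-r:u+r+1]; d=np.median(w[w>0])
    return z['e']+z['A']@(np.linalg.inv(z['K'])@[u,v,1]*d)
def cloud(f):
    z=load(f);d=z['d'];v,u=np.mgrid[:d.shape[0],:d.shape[1]]
    c=np.stack([u,v,np.ones_like(u)],-1)@np.linalg.inv(z['K']).T*d[...,None]
    return z['e']+c@z['A'].T
def onplane(f,u,v,h):
    z=load(f); r=z['A']@np.linalg.inv(z['K'])@[u,v,1]; return z['e']+r*(h-z['e'][2])/r[2]
E
python3 - <<'E'
from h import *
snap('scene','s0'); snap('side','d0')
s=observe(); print(s['t'],s['ee_pos'],s['orientation'],s['ft_force'])
for n in('scene','side'):
  c=camera_info(n);print(n,c['eye'],c['attitude'])
a=cv2.imread('pics/s0.png');b=cv2.imread('pics/d0.png')
cv2.imwrite('pics/s0b.png',cv2.resize(a,(800,600)));cv2.imwrite('pics/d0b.png',cv2.resize(b,(800,600)))
E
```

```text
0.1 [5.49503460e-01 1.24310806e-04 2.17891424e-01] [[-4.15297865e-05  9.99998676e-01 -1.62670561e-03]
 [ 9.99999957e-01  4.20042128e-05  2.91615478e-04]
 [ 2.91683420e-04 -1.62669343e-03 -9.99998634e-01]] [ 1.20210795 -0.81151175 -0.29207899]
scene [ 1.17028718 -0.53792399  0.69862282] [[ 0.65088464  0.46858432 -0.5973089 ]
 [ 0.75888336 -0.42345611  0.49475344]
 [-0.0211004  -0.7753152  -0.63122192]]
side [ 0.03024051 -0.58787699  1.03623665] [[ 0.72168711 -0.53843731  0.43503215]
 [-0.6922115  -0.5583472   0.4572654 ]
 [-0.00330977 -0.6311368  -0.77566448]]
```

View pics/s0b.png

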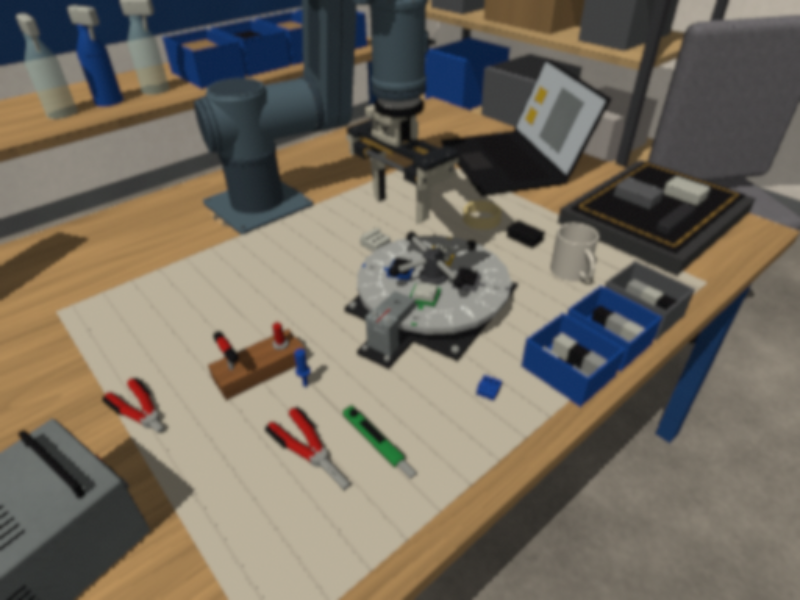

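View pics/d0b.png

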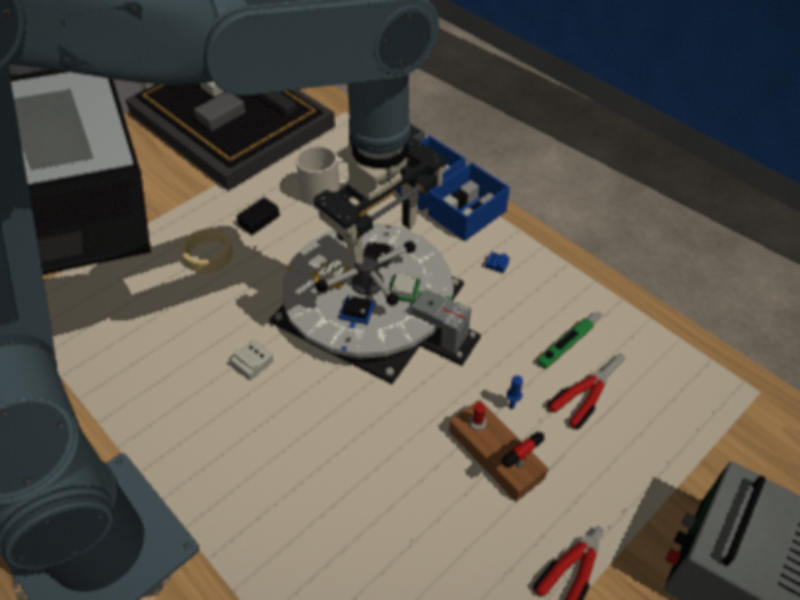

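The side view shows the dial centre near (367,268), the bracket with its red flag at (445,312), the red pin at (479,412) and the blue look-alike pin at (515,388). A larger white look-alike module lies on the bench at (250,358), and the yellow nest is near (325,272).

```bash
python3 - <<'E'
from h import *
from scipy.optimize import least_squares
for f in('d0','s0'):
    C=cloud(f);z=load(f);m=z['d']>0
    # coarse centre
    c0=px(f,*( (235,173) if f=='d0' else (278,180)))
    P=C[m]; 
    t=P[(abs(P[:,2]-.056)<.004)&(np.hypot(P[:,0]-c0[0],P[:,1]-c0[1])<.2)]
    # hull circle fit
    h=cv2.convexHull(t[:,:2].astype(np.float32))[:,0]
    r=least_squares(lambda q:np.hypot(h[:,0]-q[0],h[:,1]-q[1])-.145,c0[:2],loss='soft_l1',f_scale=.002).x
    print(f,'c',r, c0, len(t))
    b=P[(abs(P[:,2]-.08)<.004)&(abs(np.hypot(P[:,0]-r[0],P[:,1]-r[1])-.145)<.04)]
    bm=np.median(b,0);print('brk',b.mean(0),np.degrees(np.arctan2(*(b.mean(0)[:2]-r)[::-1])),len(b))
    # red pixels
    rgb=z['p'].astype(int); red=(rgb[...,0]>90)&(rgb[...,1]<60)&(rgb[...,2]<60)&m
    n,l,s,ce=cv2.connectedComponentsWithStats(red.astype(np.uint8))
    for i in range(1,n):
        if s[i,4]>15:
            q=C[l==i]; print('red',ce[i].round(),s[i,4],q.mean(0).round(4),q[:,2].min().round(3),q[:,2].max().round(3))
    # topdown
a=np.zeros((600,600,3),np.uint8)
z=load('d0')['p'][:,:,::-1]
x0=C and 0 if False else 0
E
python3 - <<'E'
from h import *
a=load('d0')['p'][120:260,160:320,::-1]
cv2.imwrite('pics/c1.png',cv2.resize(a,(800,600) if 0 else (686,600),interpolation=cv2.INTER_CUBIC))
E
```

```text
d0 c [0.56747708 0.06215195] [0.55744121 0.0491704  0.10766614] 4721
brk [ 0.60550132 -0.07854092  0.08019857] -74.87631630091383 450
red [371. 254.] 357 [ 0.6723 -0.3187  0.0164] -0.0 0.023
red [307. 263.] 55 [ 0.5107 -0.2472  0.0749] 0.04 0.087
red [336. 287.] 102 [ 0.504  -0.3369  0.0874] 0.036 0.096
red [360. 363.] 276 [ 0.4391 -0.4694  0.0167] -0.001 0.022
red [373. 367.] 190 [ 0.4521 -0.4948  0.0175] 0.013 0.022
s0 c [0.56804784 0.06371123] [0.58863886 0.04850807 0.06435115] 3011
brk [ 0.60848779 -0.07648487  0.08163746] -73.90964846612012 340
red [177. 213.] 48 [ 0.5187 -0.2484  0.0687] 0.046 0.085
red [143. 220.] 48 [ 0.5073 -0.337   0.0935] 0.088 0.096
red [ 90. 253.] 125 [ 0.4478 -0.4682  0.0188] 0.014 0.023
red [ 79. 260.] 147 [ 0.451  -0.4975  0.0182] 0.01 0.022
red [191. 279.] 364 [ 0.6815 -0.3201  0.0184] 0.011 0.023
```

View pics/c1.png

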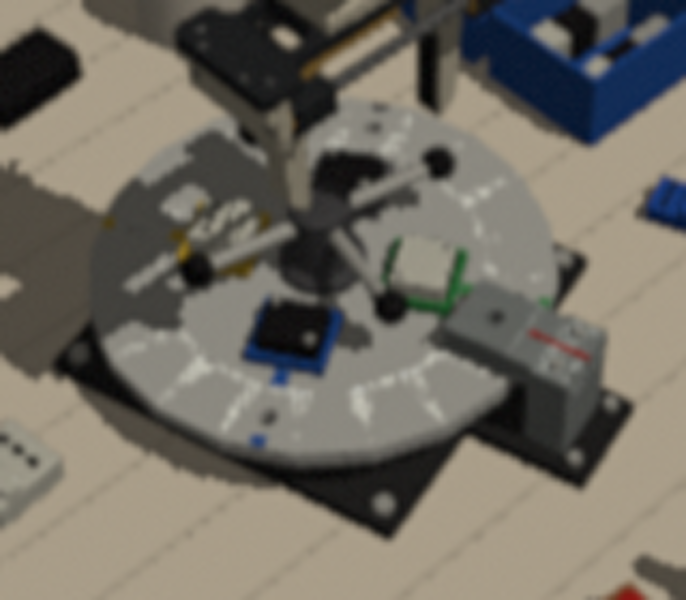

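Crop: the white module in the yellow nest is at (215,220), in shadow. The blue nest is at (295,335) and the green nest with its own part is at (425,265). The balls are at (390,305), (197,268), (438,163) and (247,125).

Run:
```python
from h import *
c=np.array([.5678,.063])
def show(n,u,v,h):
    p=onplane('d0',160+u/4.2875,120+v/4.2875,h); d=p[:2]-c
    print(n,p.round(4),'r',np.hypot(*d).round(4),'ang',np.degrees(np.arctan2(d[1],d[0])).round(1))
for b in[(390,305),(197,268),(438,163),(247,125)]: show('ball',*b,.1)
show('bush',496,316,.08)
show('yellowmod',215,220,.075);show('blue',293,325,.077);show('greenmod',427,262,.08)
show('yel tick',107,222,.056);show('blue tick',258,440,.056);show('green tick',545,302,.056);show('blue hole',268,416,.056);show('hole?',376,127,.056)
for n,i,j in(('d0',307,261),('d0',312,245)): pass
z=load('d0'); C=cloud('d0')
for n,x0,y0,hh in (('pin',.512,-.2475,.09),):
    P=C[z['d']>0]; q=P[(np.hypot(P[:,0]-x0,P[:,1]-y0)<.03)&(P[:,2]>.045)]
    print(n,q.mean(0),q[:,2].max(),q[q[:,2]>q[:,2].max()-.004].mean(0))
C=cloud('s0');P=C[load('s0')['d']>0]; q=P[(np.hypot(P[:,0]-x0,P[:,1]-y0)<.03)&(P[:,2]>.045)]; print(q.mean(0),q[:,2].max(),q[q[:,2]>q[:,2].max()-.004].mean(0))
```

```text
ball [ 0.5498 -0.0185  0.1   ] r 0.0834 ang -102.4
ball [0.4868 0.0818 0.1   ] r 0.0831 ang 166.9
ball [0.6494 0.0438 0.1   ] r 0.0838 ang -13.2
ball [0.5857 0.1509 0.1   ] r 0.0897 ang 78.5
bush [ 0.6005 -0.0562  0.08  ] r 0.1236 ang -74.7
yellowmod [0.5323 0.122  0.075 ] r 0.0689 ang 121.0
blue [0.5105 0.0244 0.077 ] r 0.0691 ang -146.0
greenmod [0.6003 0.0027 0.08  ] r 0.0685 ang -61.7
yel tick [0.4919 0.1823 0.056 ] r 0.1414 ang 122.5
blue tick [ 0.4492 -0.0124  0.056 ] r 0.1405 ang -147.6
green tick [ 0.6443 -0.0559  0.056 ] r 0.1414 ang -57.3
blue hole [ 0.4648 -0.0034  0.056 ] r 0.1225 ang -147.2
hole? [0.6718 0.1252 0.056 ] r 0.1212 ang 30.9
pin [ 0.508851   -0.24678639  0.07002472] 0.08655323845400542 [ 0.51021226 -0.24558279  0.08432425]
[ 0.51746571 -0.24674047  0.06900964] 0.08630973220518245 [ 0.51408293 -0.2461015   0.08407548]
```

Estimates:
- Axis is at (0.568, 0.063) and the bracket bears −74.6°.
- The yellow hole bears about 122.5°, so the dial must turn about +163° counter-clockwise.
- The pin is at about (0.5135, −0.247).

I'll straddle the ball at −102.7°, grip it lightly and carry it round the arc.

drive_tool(deltas=[[[0.45, -8, 0, 15, 0, 0, 0.11], [0.45, -19, 0, 35, 0, 0, 0.222], [0.45, -19, 0, 55, 0, 0, 0.222], [0.45, -19, 0, 75, 0, 0, 0.222], [0.45, -19, 0, 95, 0, 0, 0.222], [0.45, -19, 0, 115, 0, 0, 0.222], [0.45, -19, 0, 130, 0, 0, 0.222], [0.45, -19, 0, 130, 0, 0, 0.222]]], squeeze=4)

```text
t: 0.9
ee_pos: [0.5479, -0.0185, 0.0861]
orientation: [[0.22, 0.975, -0.005], [0.975, -0.22, 0.001], [0.0, -0.005, -1.0]]
ft_force: [-0.4, 0.0, -0.3]
grip_width: 0.0424
grip_force: 0.0
```

Run:
```python
from h import *
snap('wrist','w0'); s=observe(); print(s['t'],s['ee_pos'],s['ft_force'],s['grip_width'])
ci=camera_info('wrist');print(ci['eye'],ci['attitude'])
cv2.imwrite('pics/w0b.png',cv2.resize(cv2.imread('pics/w0.png'),(800,600)))
```

```text
0.95 [ 0.54895123 -0.01874313  0.08752544] [-0.53691258  0.17600517  1.9762425 ] 0.042217745806017455
[0.56558406 0.05881726 0.25301082] [[ 0.97528715 -0.21122993 -0.06478342]
 [-0.22092823 -0.93553154 -0.27562919]
 [-0.00238579  0.28313009 -0.95907855]]
```

View pics/w0b.png

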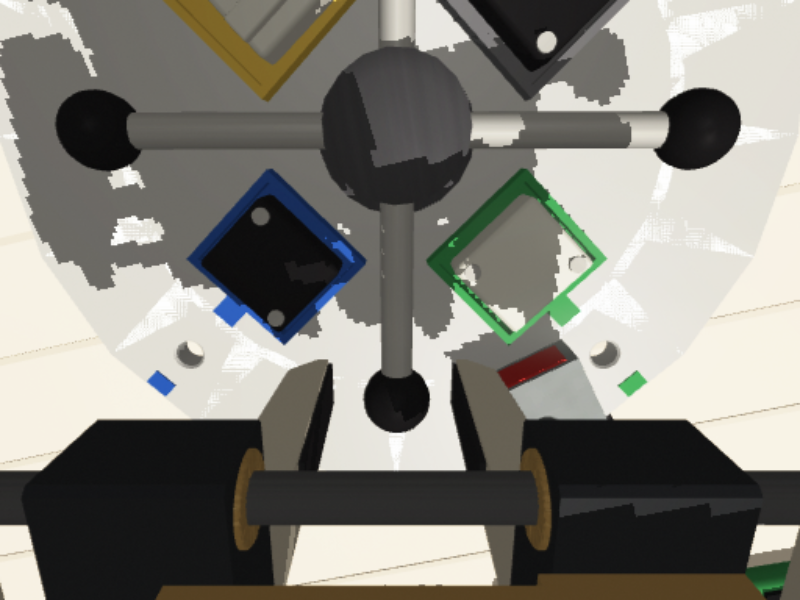

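The wrist view shows the ball at (397,400), centred between the fingers. Blue hole is at (190,352), green hole at (604,352), and the side balls at (100,130) and (704,128). The bushing is hidden behind the finger block.

Run:
```python
from h import *
k=.64
B=onplane('w0',190*k,352*k,.056)[:2];G=onplane('w0',604*k,352*k,.056)[:2]
l=onplane('w0',100*k,130*k,.1)[:2];r=onplane('w0',704*k,128*k,.1)[:2];b=onplane('w0',397*k,400*k,.1)[:2]
print(B,G,np.linalg.norm(B-G),'expect',.122*2**.5);print(l,r,np.linalg.norm(l-r),(l+r)/2,b)
m=(B+G)/2; d=(B-G)/np.linalg.norm(B-G); n=np.array([-d[1],d[0]]); 
c=m+n*.122/2**.5; c2=m-n*.122/2**.5; print('c',c,c2)
for cc in(c,c2):
  print([np.degrees(np.arctan2(*(q-cc)[::-1])) for q in(B,G,b)])
C=cloud('w0');z=load('w0')
P=C[(C[...,2]>.110)&(C[...,2]<.12)&(z['d']>0)&(np.hypot(C[...,0]-.568,C[...,1]-.063)<.03)]
(x,y),rr=cv2.minEnclosingCircle(P[:,:2].astype(np.float32));print('hub',x,y,rr,P[:,2].mean())
```

```text
[4.65160570e-01 2.56486581e-04] [ 0.63204588 -0.03721758] 0.1710409650272975 expect 0.1725340546095176
[0.4850084  0.08327651] [0.65153783 0.04606077] 0.1706372203887874 [0.56827312 0.06466864] [ 0.54871214 -0.0176782 ]
c [ 0.52970263 -0.10265161] [0.56750382 0.06569051]
[np.float64(122.09517698449864), np.float64(32.593159597177305), np.float64(77.38991428432553)]
[np.float64(-147.40684040282272), np.float64(-57.90482301550137), np.float64(-102.70244135354991)]
hub 0.5669506788253784 0.0647399052977562 0.019867634400725365 0.11269222952747947
```

drive_tool(deltas=[[[0.1, 0, 0, 0, 0, 0, 0], [0.1, 0, 0, 0, 0, 0, 0], [0.1, 0.1, 3, 0, 0, 0, -0.035], [0.1, 0.5, 8.9, 0, 0, 0, -0.105], [0.1, 1.9, 17.7, 0, 0, 0, -0.209], [0.1, 4.6, 27.7, 0, 0, 0, -0.332], [0.1, 8.6, 37.3, 0, 0, 0, -0.454], [0.1, 13.7, 46.3, 0, 0, 0, -0.576]]], squeeze=4)

```text
t: 1.75
ee_pos: [0.5982, -0.0155, 0.0895]
orientation: [[-0.351, 0.936, -0.0], [0.936, 0.351, 0.0], [0.001, -0.0, -1.0]]
ft_force: [-2.7, 2.3, 1.7]
grip_width: 0.0213
grip_force: 4.0
```

drive_tool(deltas=[[[0.1, 0.6, 10.4, 0, 0, 0, -0.122], [0.1, 2.5, 20.6, 0, 0, 0, -0.244], [0.1, 5.6, 30.5, 0, 0, 0, -0.367], [0.1, 9.9, 39.9, 0, 0, 0, -0.489], [0.1, 15.4, 48.8, 0, 0, 0, -0.611], [0.1, 21.8, 56.9, 0, 0, 0, -0.733], [0.1, 29.2, 64.2, 0, 0, 0, -0.855], [0.1, 37.5, 70.5, 0, 0, 0, -0.977]]])

```text
t: 2.55
ee_pos: [0.6508, 0.0441, 0.0895]
orientation: [[-0.973, 0.233, -0.001], [0.233, 0.973, -0.0], [0.001, -0.001, -1.0]]
ft_force: [-4.7, -0.1, 2.9]
grip_width: 0.0215
grip_force: 4.0
```

drive_tool(deltas=[[[0.1, 0.6, 10.4, 0, 0, 0, -0.122], [0.1, 2.5, 20.6, 0, 0, 0, -0.244], [0.1, 5.6, 30.5, 0, 0, 0, -0.367], [0.1, 9.9, 39.9, 0, 0, 0, -0.489], [0.1, 15.4, 48.8, 0, 0, 0, -0.611], [0.1, 21.8, 56.9, 0, 0, 0, -0.733], [0.1, 29.2, 64.2, 0, 0, 0, -0.855], [0.1, 37.5, 70.5, 0, 0, 0, -0.977]]])

```text
t: 3.35
ee_pos: [0.6315, 0.121, 0.0895]
orientation: [[-0.737, -0.676, 0.0], [-0.676, 0.737, -0.001], [0.0, -0.001, -1.0]]
ft_force: [-1.1, -2.9, 0.4]
grip_width: 0.0214
grip_force: 4.0
```

drive_tool(deltas=[[[0.1, 0.6, 10.4, 0, 0, 0, -0.122], [0.1, 1.9, 17.7, 0, 0, 0, -0.209], [0.1, 3.3, 23.4, 0, 0, 0, -0.279], [0.1, 4.0, 25.8, 0, 0, 0, -0.309], [0.1, 4.2, 26.3, 0, 0, 0, -0.314], [0.1, 4.2, 26.3, 0, 0, 0, -0.314], [0.1, 4.2, 26.3, 0, 0, 0, -0.314], [0.1, 4.2, 26.3, 0, 0, 0, -0.314]]])

```text
t: 4.15
ee_pos: [0.6113, 0.1376, 0.0893]
orientation: [[-0.497, -0.868, 0.001], [-0.868, 0.497, -0.0], [-0.0, -0.001, -1.0]]
ft_force: [-1.7, -2.0, 5.9]
grip_width: 0.0216
grip_force: 4.0
```

Run:
```python
from h import *
snap('wrist','w1');snap('side','d1'); s=observe(); print(s['t'],s['ee_pos'],s['ft_force'],s['grip_width'],s['joint_pos'])
a=cv2.resize(cv2.imread('pics/w1.png'),(512,384))
b=cv2.resize(cv2.imread('pics/d1.png')[110:260,160:320],(410,384),interpolation=cv2.INTER_CUBIC)
cv2.imwrite('pics/w1b.png',cv2.resize(np.hstack([a,b])[:,:],(800,333)))
cv2.imwrite('pics/w1c.png',cv2.resize(a,(800,600)))
```

```text
4.25 [0.61132458 0.13756344 0.08936123] [-3.00494554 -1.92434464  5.61585157] 0.021396731073233893 [ 4.36795522e-02  4.99352710e-01  1.50798382e+00 -1.85546632e-04
  1.13332714e+00 -2.57731740e+00]
```

View pics/w1b.png

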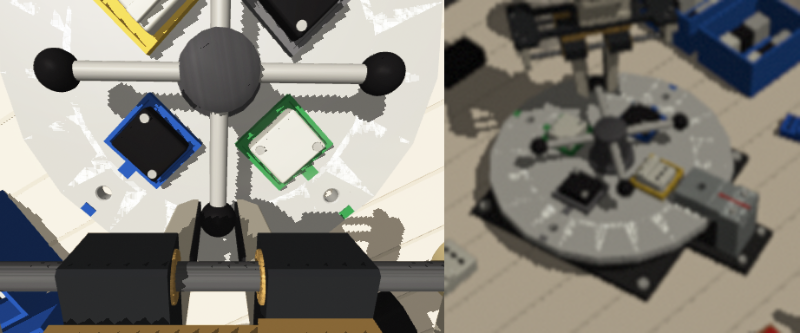

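Yellow is now at the bracket in the side view, and the grip on the ball held throughout. I'll release, rise, and head for a viewpoint over the bracket.

drive_tool(deltas=[[[0.4, 0, 0, 0, 0, 0, 0], [0.4, 0, 0, 0, 0, 0, 0], [0.4, 0, 0, -40, 0, 0, 0], [0.4, 0, 0, -80, 0, 0, 0.14], [0.4, 0, 0, -110, 0, 0, 0.28], [0.4, 40, -16, -110, 0, 0, 0.42], [0.4, 80, -33, -110, 0, 0, 0.56], [0.4, 120, -49, -110, 0, 0, 0.7]]])

```text
t: 5.05
ee_pos: [0.5939, 0.0085, 0.1988]
orientation: [[-0.941, -0.34, 0.001], [-0.34, 0.941, 0.0], [-0.001, -0.0, -1.0]]
ft_force: [0.1, -0.5, 0.3]
grip_width: 0.0369
grip_force: 0.0
```

```bash
cat >> h.py <<'E'
def togo(p,psi):
    s=observe();R=np.array(s['orientation']);t=R.T@(np.array(p)-s['ee_pos'])*1e3
    cur=np.arctan2(R[1,1],R[0,1]); 
    print('t',s['t'],'pos',s['ee_pos'].round(4),'psi',cur.round(3),'shift',t.round(1),'turnz',round(-(psi-cur),3),'F',s['ft_force'].round(1),'gw',s['grip_width'].round(4),s['grip_force'])
E
python3 - <<'E'
from h import *
togo([.58,-.09,.2],0)
C=cloud('d0');P=C[load('d0')['d']>0]
z=load('d0');q=C[235:262,318:338];c=z['p'][235:262,318:338].astype(int)
m=(c[...,2]>c[...,0]+40);print('bluepin',q[m].mean(0),q[m][:,2].min(),q[m][:,2].max())
E
```

```text
Traceback (most recent call last):
  File "h.py", line 19, in togo
    print('t',s['t'],'pos',s['ee_pos'].round(4),'psi',cur.round(3),'shift',t.round(1),'turnz',round(-(psi-cur),3),'F',s['ft_force'].round(1),'gw',s['grip_width'].round(4),s['grip_force'])
                                                                                                                                                  ^^^^^^^^^^^^^^^^^^^^^
AttributeError: 'float' object has no attribute 'round'
```

drive_tool(deltas=[[[0.4, 8, -15, 0, 0, 0, 0.14], [0.4, 16, -30, 0, 0, 0, 0.28], [0.4, 24, -45, 0, 0, 0, 0.42], [0.4, 32, -60, 0, 0, 0, 0.56], [0.4, 40, -75, 0, 0, 0, 0.7], [0.4, 47, -88, 0, 0, 0, 0.84], [0.4, 47, -88, 0, 0, 0, 0.98], [0.4, 47, -88, 0, 0, 0, 1.12]]])

```text
t: 5.85
ee_pos: [0.5801, -0.09, 0.1983]
orientation: [[-0.714, 0.7, 0.0], [0.7, 0.714, 0.0], [0.0, 0.0, -1.0]]
ft_force: [0.0, 0.0, -0.8]
grip_width: 0.0374
grip_force: 0.0
```

drive_tool(deltas=[[[0.4, 0, 0, 0, 0, 0, 0.14], [0.4, 0, 0, 0, 0, 0, 0.28], [0.4, 0, 0, 0, 0, 0, 0.42], [0.4, 0, 0, 0, 0, 0, 0.56], [0.4, 0, 0, 0, 0, 0, 0.7], [0.4, 0, 0, 0, 0, 0, 0.8], [0.4, 0, 0, 0, 0, 0, 0.8], [0.4, 0, 0, 0, 0, 0, 0.8]]])

```text
t: 6.65
ee_pos: [0.58, -0.0894, 0.1984]
orientation: [[-0.005, 1.0, -0.0], [1.0, 0.005, 0.0], [0.0, -0.0, -1.0]]
ft_force: [-0.8, 0.7, -0.2]
grip_width: 0.0372
grip_force: 0.0
```

```bash
sed -i "s/s\['grip_width'\].round(4)/round(s['grip_width'],4)/" h.py
python3 - <<'E'
from h import *
togo([.5135,-.247,.13],-.0)
snap('wrist','w2')
cv2.imwrite('pics/w2b.png',cv2.resize(cv2.imread('pics/w2.png'),(800,600),interpolation=cv2.INTER_CUBIC))
z=load('d0');C=cloud('d0');q=C[235:262,318:338];c=z['p'][235:262,318:338].astype(int)
m=(c[...,2]>c[...,0]+40);print('bluepin',q[m].mean(0),q[m][:,2].min(),q[m][:,2].max())
E
```

```text
t 6.65 pos [ 0.58   -0.0894  0.1984] psi 0.005 shift [-157.3  -67.3   68.4] turnz 0.005 F [-0.8  0.7 -0.2] gw 0.0372 0.0
bluepin [ 0.58462774 -0.25392618  0.05698506] 0.008971681926853714 0.0833272802337438
```

View pics/w2b.png

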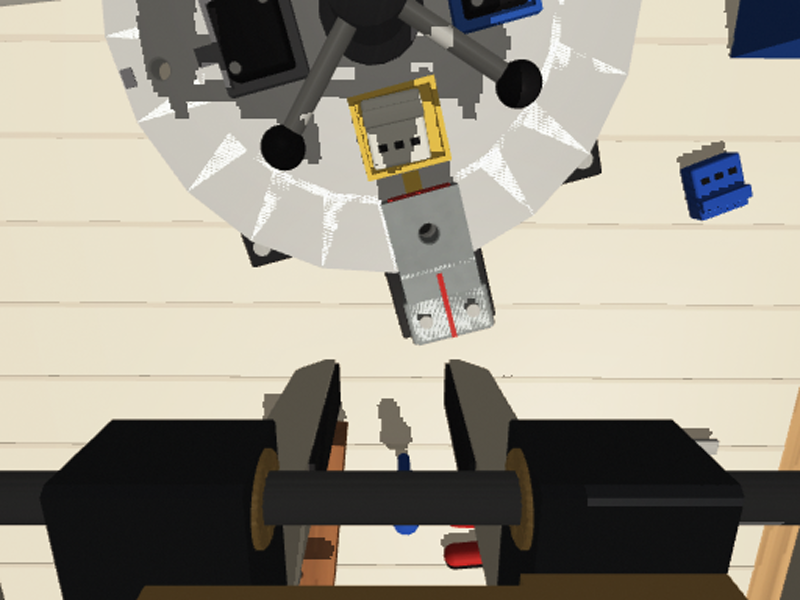

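The wrist view shows the bushing at (429,233), the balls at (283,147) and (519,83), the grey hole at (161,70) and the bracket's red line from (438,275) to (455,335). The module sits in the yellow nest at (400,130).

Run:
```python
from h import *
k=.64
f=lambda u,v,h:onplane('w2',u*k,v*k,h)[:2]
U=f(429,233,.08);b1=f(283,147,.1);b2=f(519,83,.1);g=f(161,70,.056)
print('bush',U,'balls',b1,b2,np.linalg.norm(b1-b2),'grey',g)
l1=f(438,275,.08);l2=f(455,335,.08);print('line',l1,l2,np.degrees(np.arctan2(*(l2-l1)[::-1])))
# centre from balls
m=(b1+b2)/2;d=(b2-b1)/np.linalg.norm(b2-b1);c=m+np.array([-d[1],d[0]])*.084/2**.5
A=lambda q,c:np.degrees(np.arctan2(*(q-c)[::-1]))
for c in(c,np.array([.5678,.0645]),np.array([.5678,.0635])):
  print('c',c,'bush',A(U,c),np.linalg.norm(U-c),'balls',A(b1,c)+45,A(b2,c)-45,'grey',A(g,c)+90,np.linalg.norm(g-c))
a=cv2.imread('pics/w2.png')[135:165,255:295]
cv2.imwrite('pics/w2c.png',cv2.resize(a,(800,600),interpolation=cv2.INTER_CUBIC))
```

```text
bush [ 0.59976219 -0.05303812] balls [ 0.52470585 -0.00747827] [0.63969224 0.02237047] 0.11879737902201075 grey [0.45020368 0.03362071]
line [ 0.60552108 -0.07715058] [ 0.61670503 -0.11366937] -72.97270187981192
c [0.5672751  0.06493763] bush -74.60399522254231 0.12236702541280593 balls -75.44888820786792 -75.4472291823538 grey -75.02387281037988 0.12118774129607598
c [0.5678 0.0645] bush -74.7873866234734 0.12180637184813238 balls -75.90940344942659 -75.37070689798291 grey -75.28702130252964 0.12158300148884596
c [0.5678 0.0635] bush -74.66297164762285 0.12084169799290062 balls -76.26385102031665 -74.77386345352706 grey -75.74376190036068 0.12133287958450985
```

View pics/w2c.png

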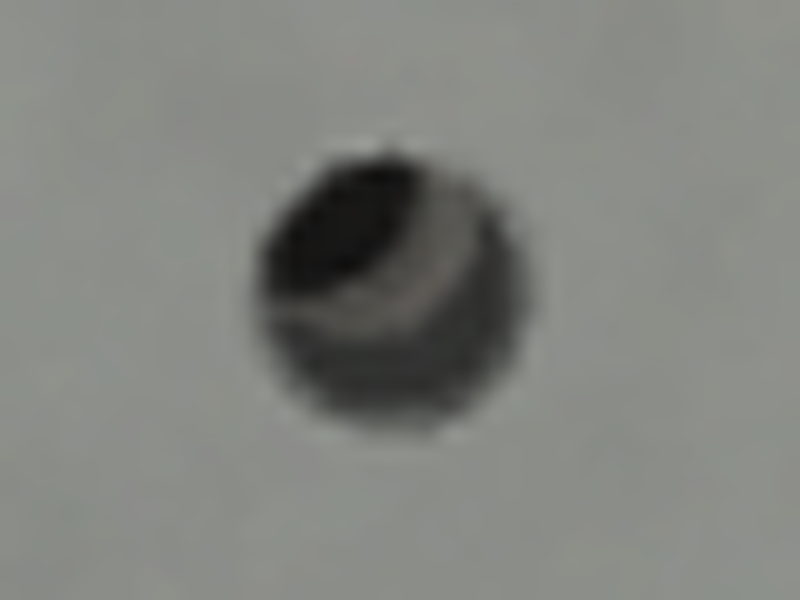

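The bore shows the hole slightly clockwise of the bushing. The hole is at about −75.4° against the bushing's −74.65°, so about 0.8° counter-clockwise remains, which I'll find by feel. Next is the pin.

drive_tool(deltas=[[[0.4, -20, -9, 0, 0, 0, 0], [0.4, -50, -22, 0, 0, 0, 0], [0.4, -85, -37, 10, 0, 0, 0], [0.4, -120, -52, 30, 0, 0, 0], [0.4, -145, -63, 50, 0, 0, 0], [0.4, -156, -68, 65, 0, 0, 0], [0.4, -156, -68, 68, 0, 0, 0], [0.4, -156, -68, 68, 0, 0, 0]]])

```text
t: 7.5
ee_pos: [0.5121, -0.2453, 0.1303]
orientation: [[-0.002, 1.0, -0.001], [1.0, 0.002, 0.001], [0.001, -0.001, -1.0]]
ft_force: [-0.2, 1.0, 0.7]
grip_width: 0.0371
grip_force: 0.0
```

Run:
```python
from h import *
togo([.5125,-.246,.045],-.0)
snap('wrist','w3')
cv2.imwrite('pics/w3b.png',cv2.resize(cv2.imread('pics/w3.png'),(800,600),interpolation=cv2.INTER_CUBIC))
C=cloud('w3');z=load('w3');c=z['p'].astype(int);m=(c[...,0]>90)&(c[...,1]<70)&(c[...,2]<70)&(z['d']>0)&(abs(C[...,2]-.082)<.004)&(np.hypot(C[...,0]-.5125,C[...,1]+.246)<.03)
q=C[m];print(len(q),q.mean(0),q.min(0),q.max(0))
```

```text
t 7.5 pos [ 0.5121 -0.2453  0.1303] psi 0.002 shift [-0.8  0.4 85.3] turnz 0.002 F [-0.2  1.   0.7] gw 0.0371 0.0
407 [ 0.51157573 -0.24328231  0.08119158] [ 0.50276448 -0.25192296  0.07834618] [ 0.51971341 -0.23597345  0.083124  ]
```

View pics/w3b.png

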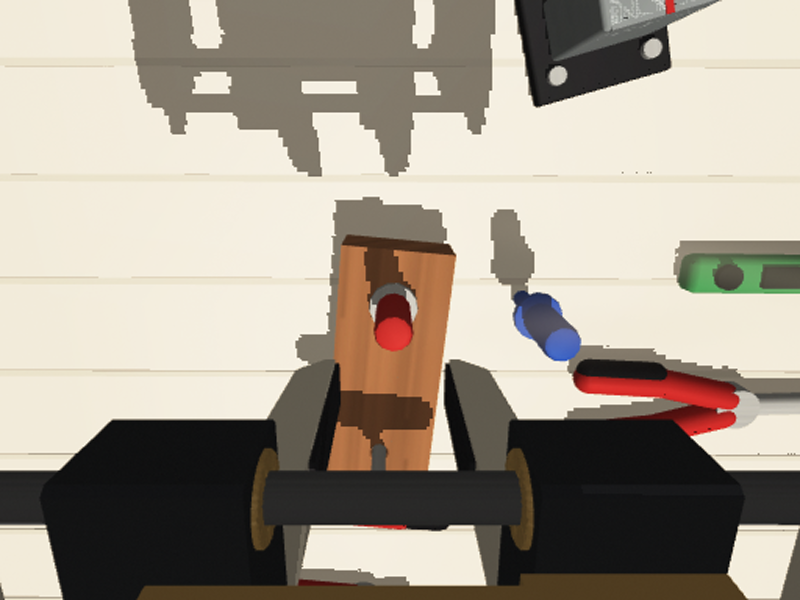

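The red pin is at (393,335), upright in the rest, and is the one meant. The blue one at (560,342) is the look-alike. Descend, then grip.

drive_tool(deltas=[[[0.4, 2, -0.5, 15, 0, 0, 0], [0.4, 2, -0.5, 35, 0, 0, 0], [0.4, 2, -0.5, 55, 0, 0, 0], [0.4, 2, -0.5, 72, 0, 0, 0], [0.4, 2, -0.5, 82, 0, 0, 0], [0.4, 2, -0.5, 85, 0, 0, 0], [0.12, 2, -0.5, 85, 0, 0, 0], [0.12, 2, -0.5, 85, 0, 0, 0]]], squeeze=15)

```text
t: 8.35
ee_pos: [0.5125, -0.2438, 0.0467]
orientation: [[-0.002, 1.0, 0.001], [1.0, 0.003, -0.001], [-0.001, 0.001, -1.0]]
ft_force: [-0.2, -0.5, 0.4]
grip_width: 0.0253
grip_force: 0.0
```

drive_tool(deltas=[[[0.12, 0, 0, 0, 0, 0, 0], [0.12, 0, 0, 0, 0, 0, 0], [0.12, 0, 0, -10, 0, 0, 0], [0.12, 0, 0, -30, 0, 0, 0], [0.12, 0, 0, -55, 0, 0, 0], [0.12, 0, 0, -80, 0, 0, 0], [0.12, 0, 0, -100, 0, 0, 0], [0.12, 0, 0, -100, 0, 0, 0]]])

```text
t: 9.15
ee_pos: [0.5132, -0.2448, 0.1493]
orientation: [[-0.002, 1.0, 0.005], [1.0, 0.002, -0.004], [-0.004, 0.005, -1.0]]
ft_force: [1.0, -1.0, -1.7]
grip_width: 0.0176
grip_force: 15.0
```

Run:
```python
from h import *
togo([.6,-.0535,.145],-.0)
snap('wrist','w4')
C=cloud('w4');z=load('w4');c=z['p'].astype(int);T=observe()['ee_pos']
m=(c[...,0]>90)&(c[...,1]<70)&(c[...,2]<70)&(z['d']>0)&(np.hypot(C[...,0]-T[0],C[...,1]-T[1])<.02)
q=C[m];print(len(q),q.mean(0),q.min(0),q.max(0))
```

```text
t 9.15 pos [ 0.5132 -0.2448  0.1493] psi 0.002 shift [191.1  87.1   4. ] turnz 0.002 F [ 1.  -1.  -1.7] gw 0.0176 14.99827042222023
879 [ 0.51165403 -0.24413491  0.18082875] [ 0.50127685 -0.25283611  0.01679884] [ 0.5207405  -0.23634313  0.22607988]
```

drive_tool(deltas=[[[0.12, 15, 7, 0, 0, 0, 0], [0.12, 50, 23, 0, 0, 0, 0], [0.12, 90, 41, 0, 0, 0, 0], [0.12, 130, 59, 0, 0, 0, 0], [0.12, 165, 75, 0, 0, 0, 0], [0.12, 186, 85, 4, 0, 0, 0], [0.12, 191, 87, 9, 0, 0, 0], [0.12, 191, 87, 9, 0, 0, 0]]])

```text
t: 10.0
ee_pos: [0.5971, -0.0506, 0.1343]
orientation: [[-0.004, 1.0, -0.004], [1.0, 0.004, 0.001], [0.001, -0.004, -1.0]]
ft_force: [-0.2, -0.1, -1.6]
grip_width: 0.0177
grip_force: 15.0
```

Run:
```python
from h import *
P=[]
for i in range(4):
    P.append(observe()['ee_pos']); snap('wrist' if i%2 else 'side',f'w5_{i}')
print(np.array(P).round(4),np.mean(P,0))
togo([.6,-.0535,.130],-.0)
a=load('w5_1')['p'][:,:,::-1][90:300,160:440]; b=load('w5_0')['p'][:,:,::-1][150:240,210:330]
cv2.imwrite('pics/w5.png',np.vstack([cv2.resize(a,(500,300) if 0 else (450,337),interpolation=cv2.INTER_CUBIC),cv2.resize(b,(450,260) if 0 else (350,262),interpolation=cv2.INTER_CUBIC)[:, :].copy() if 0 else cv2.copyMakeBorder(cv2.resize(b,(350,262),interpolation=cv2.INTER_CUBIC),0,0,0,100,0)]))
```

```text
[[ 0.5971 -0.0506  0.1343]
 [ 0.5972 -0.0518  0.135 ]
 [ 0.5974 -0.0527  0.1356]
 [ 0.5977 -0.0532  0.1361]] [ 0.59733087 -0.05208756  0.13523617]
t 10.2 pos [ 0.5979 -0.0535  0.1364] psi 0.001 shift [0.  2.1 6.4] turnz 0.001 F [-0.5 -0.2 -1.1] gw 0.018 14.998088032007217
```

View pics/w5.png

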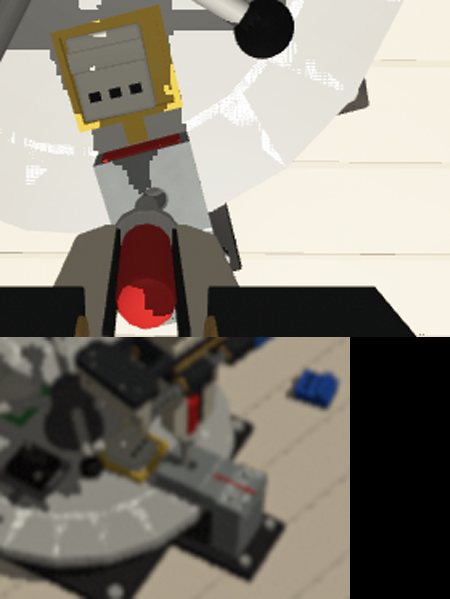

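The bushing mouth shows at crop (153,192), just beyond the collar. In the side crop the shank end at (190,458) stands over the bushing. I'll check the alignment numerically.

Run:
```python
from h import *
for u,v in((140,197),(153,187),(167,197)):
    print('mouth edge',onplane('w5_1',160+u/1.607,90+v/1.607,.08).round(4))
for u in(119,178): print('handle edge z~',onplane('w5_1',160+u/1.607,90+290/1.607,.155).round(4))
print('collar',onplane('w5_1',160+150/1.607,90+207/1.607,.1245).round(4))
for u,v in((121,300),(146,276),(146,328),(175,300)):print('top',onplane('w5_1',160+u/1.607,90+v/1.607,.1705).round(4))
print(load('w5_1')['e'])
s=observe();togo([.6,-.0535,.130],0)
```

```text
mouth edge [ 0.5933 -0.0516  0.08  ]
mouth edge [ 0.5991 -0.0469  0.08  ]
mouth edge [ 0.6054 -0.0516  0.08  ]
handle edge z~ [ 0.5877 -0.0555  0.155 ]
handle edge z~ [ 0.6061 -0.0554  0.155 ]
collar [ 0.5975 -0.0394  0.1245]
top [ 0.5892 -0.0497  0.1705]
top [ 0.5962 -0.0422  0.1705]
top [ 0.5962 -0.0587  0.1705]
top [ 0.6043 -0.0497  0.1705]
[0.59621332 0.02768365 0.30048792]
t 10.2 pos [ 0.5979 -0.0535  0.1364] psi 0.001 shift [0.  2.1 6.4] turnz 0.001 F [-0.5 -0.2 -1.1] gw 0.018 14.998088032007217
```

drive_tool(deltas=[[[0.12, 0.5, 1.8, 4, 0, 0, 0], [0.12, 0.5, 1.8, 8, 0, 0, 0], [0.12, 0.5, 1.8, 8, 0, 0, 0], [0.12, 0.5, 1.8, 10, 0, 0, 0], [0.12, 0.5, 1.8, 12, 0, 0, 0], [0.12, 0.5, 1.8, 13, 0, 0, 0], [0.12, 0.5, 1.8, 14, 0, 0, 0], [0.12, 0.5, 1.8, 14, 0, 0, 0]]], squeeze=10)

```text
t: 11.0
ee_pos: [0.6002, -0.052, 0.1226]
orientation: [[-0.002, 1.0, -0.0], [1.0, 0.002, -0.0], [-0.0, -0.0, -1.0]]
ft_force: [0.3, -0.4, -1.7]
grip_width: 0.0177
grip_force: 10.0
```

Run:
```python
from h import *
togo([.5996,-.0529,.120],-.0);capture('side');togo([.5996,-.0529,.120],-.0)
```

```text
t 11.0 pos [ 0.6002 -0.052   0.1226] psi 0.002 shift [-0.9 -0.6  2.6] turnz 0.002 F [ 0.3 -0.4 -1.7] gw 0.0177 9.998073130846024
t 11.05 pos [ 0.6002 -0.052   0.1226] psi 0.002 shift [-0.9 -0.6  2.6] turnz 0.002 F [-0.8  0.  -1.8] gw 0.0175 9.997965395450592
```

drive_tool(deltas=[[[0.12, 0, 0, 1, 0, 0, 0], [0.12, 0, 0, 2, 0, 0, 0], [0.12, 0, 0, 3, 0, 0, 0], [0.12, 0, 0, 4, 0, 0, 0], [0.12, 0, 0, 5, 0, 0, 0], [0.12, 0, 0, 6, 0, 0, 0], [0.12, 0, 0, 7, 0, 0, 0], [0.12, 0, 0, 7, 0, 0, 0]]])

```text
t: 11.85
ee_pos: [0.6002, -0.052, 0.1155]
orientation: [[-0.002, 1.0, 0.0], [1.0, 0.002, -0.0], [-0.0, 0.0, -1.0]]
ft_force: [0.4, -2.4, -1.3]
grip_width: 0.0174
grip_force: 10.0
```

drive_tool(deltas=[[[0.12, -0.5, 0, 2, 0, 0, 0], [0.12, -0.5, 0, 4, 0, 0, 0], [0.12, -0.5, 0, 6, 0, 0, 0], [0.12, -0.5, 0, 8, 0, 0, 0], [0.12, -0.5, 0, 10, 0, 0, 0], [0.12, -0.5, 0, 11, 0, 0, 0], [0.12, -0.5, 0, 12, 0, 0, 0], [0.12, -0.5, 0, 12, 0, 0, 0]]])

```text
t: 12.65
ee_pos: [0.6001, -0.0524, 0.1034]
orientation: [[-0.002, 1.0, -0.0], [1.0, 0.002, 0.0], [0.0, -0.0, -1.0]]
ft_force: [0.1, -1.4, -1.9]
grip_width: 0.0176
grip_force: 10.0
```

Foot is about 3 mm above the dial. Lower slowly and feel for it.

drive_tool(deltas=[[[0.12, -0.2, 0, 0.7, 0, 0, 0], [0.12, -0.2, 0, 1.4, 0, 0, 0], [0.12, -0.2, 0, 2.1, 0, 0, 0], [0.12, -0.2, 0, 2.8, 0, 0, 0], [0.12, -0.2, 0, 3.2, 0, 0, 0], [0.12, -0.2, 0, 3.6, 0, 0, 0], [0.12, -0.2, 0, 4, 0, 0, 0], [0.12, -0.2, 0, 4, 0, 0, 0]]])

```text
t: 13.45
ee_pos: [0.6002, -0.0526, 0.1]
orientation: [[-0.002, 1.0, 0.0], [1.0, 0.002, -0.0], [-0.0, 0.0, -1.0]]
ft_force: [-0.8, 0.5, 3.7]
grip_width: 0.0181
grip_force: 10.0
```

The foot rests on the dial at about 5 N. I'll release the pin there, then grip the nearby ball lightly and turn slowly until the pin drops.

drive_tool(deltas=[[[0.4, 0, 0, -0.5, 0, 0, 0], [0.4, 0, 0, -0.5, 0, 0, 0], [0.4, 0, 0, -0.5, 0, 0, 0], [0.4, 0, 0, -20, 0, 0, 0], [0.4, 0, 0, -45, 0, 0, 0], [0.4, 10, -17, -48, 0, 0, 0.13], [0.4, 28, -47, -48, 0, 0, 0.26], [0.4, 45, -75, -48, 0, 0, 0.4]]])

```text
t: 14.25
ee_pos: [0.5243, -0.0074, 0.1476]
orientation: [[0.393, 0.919, 0.0], [0.919, -0.393, 0.0], [0.0, 0.0, -1.0]]
ft_force: [0.0, 0.0, -0.4]
grip_width: 0.0371
grip_force: 0.0
```

Run:
```python
from h import *
for i in range(3):capture('side')
snap('wrist','w6')
togo([.5247,-.0081,.088],-.53)
cv2.imwrite('pics/w6b.png',cv2.resize(cv2.imread('pics/w6.png'),(640,480),interpolation=cv2.INTER_CUBIC))
```

```text
t 14.45 pos [ 0.5252 -0.0075  0.148 ] psi -0.396 shift [-0.7 -0.3 60. ] turnz 0.134 F [-0.2 -0.1  1.1] gw 0.0372 0.0
```

View pics/w6b.png

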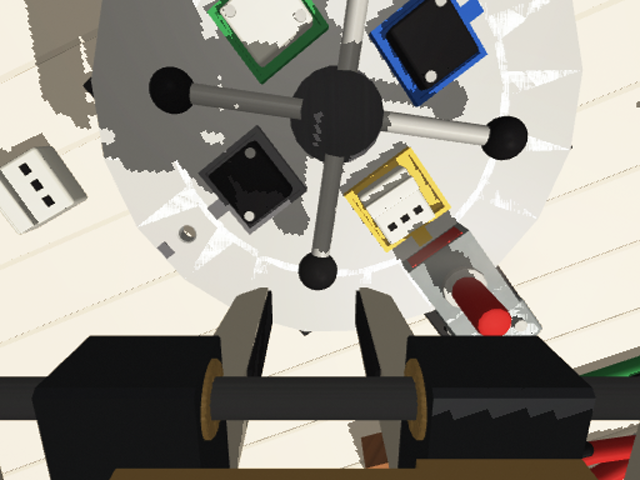

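The pin stands in the bushing with its handle at (493,320), and the ball at (318,272) is centred between the fingers. Descend and grip lightly.

drive_tool(deltas=[[[0.4, -0.5, 0, 10, 0, 0, 0.13], [0.4, -0.5, 0, 25, 0, 0, 0.134], [0.4, -0.5, 0, 42, 0, 0, 0.134], [0.4, -0.5, 0, 55, 0, 0, 0.134], [0.4, -0.5, 0, 59, 0, 0, 0.134], [0.4, -0.5, 0, 59, 0, 0, 0.134], [0.1, -0.5, 0, 59, 0, 0, 0.134], [0.1, -0.5, 0, 59, 0, 0, 0.134]]], squeeze=4)

```text
t: 15.25
ee_pos: [0.5257, -0.0085, 0.0894]
orientation: [[0.507, 0.862, 0.002], [0.862, -0.507, -0.0], [0.0, 0.002, -1.0]]
ft_force: [0.2, 0.5, 0.2]
grip_width: 0.0254
grip_force: 0.0
```

drive_tool(deltas=[[[0.1, 0, 0, 0, 0, 0, 0], [0.1, 0, 0, 0, 0, 0, 0], [0.1, 0, 0, 0, 0, 0, 0], [0.1, 0, 0.1, 0, 0, 0, 0], [0.1, 0, 0.2, 0, 0, 0, 0], [0.1, 0, 0.3, 0, 0, 0, 0], [0.1, 0, 0.4, 0, 0, 0, 0], [0.1, 0, 0.4, 0, 0, 0, 0]]])

```text
t: 16.05
ee_pos: [0.5255, -0.0084, 0.0893]
orientation: [[0.507, 0.862, 0.001], [0.862, -0.507, -0.0], [0.0, 0.001, -1.0]]
ft_force: [0.2, 0.1, 6.3]
grip_width: 0.0214
grip_force: 4.0
```

```bash
cat >> h.py <<'E'
def pinz(tag):
    snap('scene',tag);snap('side',tag+'s')
    for f in(tag,tag+'s'):
        C=cloud(f);z=load(f);c=z['p'].astype(int)
        m=(z['d']>0)&(c[...,0]>c[...,1]+50)&(np.hypot(C[...,0]-.6,C[...,1]+.053)<.022)&(C[...,2]>.085)
        q=C[m]; print(f,len(q),q.mean(0).round(4),'ztop',np.percentile(q[:,2],[50,90,98]).round(4))
E
python3 - <<'E'
from h import *
pinz('p0');togo([.5247,-.0081,.088],-.53)
E
```

```text
p0 70 [ 0.6034 -0.059   0.1231] ztop [0.1244 0.1378 0.1383]
p0s 60 [ 0.5945 -0.0593  0.1235] ztop [0.1254 0.1362 0.1383]
t 16.15 pos [ 0.5255 -0.0084  0.0893] psi -0.532 shift [-0.2 -0.8  1.3] turnz -0.002 F [-1.  -0.4  6.2] gw 0.0215 4.000110290944576
```

Not dropped yet: the handle top is at 0.138, against 0.126 when home. Sweep counter-clockwise slowly.

drive_tool(deltas=[[[0.1, 0, 0.1, 0, 0, 0, -0.0012], [0.1, 0, 0.2, 0, 0, 0, -0.0024], [0.1, 0, 0.3, 0, 0, 0, -0.0036], [0.1, 0, 0.4, 0, 0, 0, -0.0047], [0.1, 0, 0.5, 0, 0, 0, -0.006], [0.1, 0, 0.6, 0, 0, 0, -0.007], [0.1, 0, 0.6, 0, 0, 0, -0.007], [0.1, 0, 0.6, 0, 0, 0, -0.007]]])

```text
t: 16.95
ee_pos: [0.5259, -0.0086, 0.0892]
orientation: [[0.501, 0.865, 0.001], [0.865, -0.501, 0.0], [0.0, 0.001, -1.0]]
ft_force: [-1.0, 0.8, 6.1]
grip_width: 0.0213
grip_force: 4.0
```

Run:
```python
from h import *
pinz('p1')
```

```text
p1 73 [ 0.6025 -0.0592  0.1232] ztop [0.1249 0.1375 0.1383]
p1s 64 [ 0.5943 -0.0592  0.1231] ztop [0.1264 0.1361 0.138 ]
```

drive_tool(deltas=[[[0.1, 0, 0.1, 0, 0, 0, -0.0012], [0.1, 0, 0.2, 0, 0, 0, -0.0024], [0.1, 0, 0.3, 0, 0, 0, -0.0036], [0.1, 0, 0.4, 0, 0, 0, -0.0047], [0.1, 0, 0.5, 0, 0, 0, -0.006], [0.1, 0, 0.6, 0, 0, 0, -0.007], [0.1, 0, 0.6, 0, 0, 0, -0.007], [0.1, 0, 0.6, 0, 0, 0, -0.007]]])

```text
t: 17.85
ee_pos: [0.5263, -0.0088, 0.0892]
orientation: [[0.495, 0.869, 0.0], [0.869, -0.495, 0.0], [0.0, 0.0, -1.0]]
ft_force: [-1.4, 0.9, 6.4]
grip_width: 0.0217
grip_force: 4.0
```

Run:
```python
from h import *
pinz('p2')
```

```text
p2 74 [ 0.6022 -0.0591  0.123 ] ztop [0.1244 0.1373 0.1389]
p2s 65 [ 0.5939 -0.0591  0.1236] ztop [0.1276 0.1358 0.1369]
```

drive_tool(deltas=[[[0.1, 0, 0.12, 0, 0, 0, -0.0014], [0.1, 0, 0.24, 0, 0, 0, -0.0028], [0.1, 0, 0.36, 0, 0, 0, -0.0043], [0.1, 0, 0.48, 0, 0, 0, -0.0057], [0.1, 0, 0.6, 0, 0, 0, -0.007], [0.1, 0, 0.72, 0, 0, 0, -0.0085], [0.1, 0, 0.8, 0, 0, 0, -0.0095], [0.1, 0, 0.8, 0, 0, 0, -0.0095]]])

```text
t: 18.75
ee_pos: [0.5268, -0.0091, 0.0892]
orientation: [[0.487, 0.874, 0.0], [0.874, -0.487, 0.0], [0.0, -0.0, -1.0]]
ft_force: [-1.4, 1.4, 5.9]
grip_width: 0.0216
grip_force: 4.0
```

Run:
```python
from h import *
pinz('p3');snap('wrist','w7')
a=cv2.imread('pics/w7.png');b=cv2.resize(cv2.imread('pics/p3.png')[150:240,205:305],(427,384),interpolation=cv2.INTER_CUBIC)
cv2.imwrite('pics/w7b.png',cv2.resize(np.hstack([a,b]),(800,327)))
```

```text
p3 70 [ 0.6039 -0.0583  0.1138] ztop [0.1153 0.128  0.1288]
p3s 67 [ 0.5958 -0.058   0.1145] ztop [0.1175 0.1268 0.1285]
```

The pin dropped about 9.5 mm. Release the ball, rise clear and check the seating from above.

drive_tool(deltas=[[[0.4, 0, 0, 0, 0, 0, 0], [0.4, 0, 0, 0, 0, 0, 0], [0.4, 0, 0, -15, 0, 0, 0], [0.4, 0, 0, -40, 0, 0, 0], [0.4, 0, 0, -70, 0, 0, 0], [0.4, -10, 5, -95, 0, 0, 0], [0.4, -20, 10, -105, 0, 0, 0], [0.4, -20, 10, -105, 0, 0, 0]]])

```text
t: 19.7
ee_pos: [0.5267, -0.0332, 0.1946]
orientation: [[0.488, 0.873, 0.002], [0.873, -0.488, -0.001], [0.0, 0.003, -1.0]]
ft_force: [-0.1, 0.4, 0.2]
grip_width: 0.0374
grip_force: 0.0
```

Run:
```python
from h import *
capture('side');capture('side')
pinz('p4');snap('wrist','w8')
for f,r in(('w8',.03),('w6',.03)):
    C=cloud(f);z=load(f);c=z['p'].astype(int)
    m=(z['d']>0)&(c[...,0]>c[...,1]+50)&(np.hypot(C[...,0]-.6,C[...,1]+.053)<r)&(C[...,2]>.1)
    q=C[m]; zt=np.percentile(q[:,2],95); t=q[q[:,2]>zt-.002]; print(f,len(q),'top',t.mean(0).round(4), 'low',q[q[:,2]<q[:,2].min()+.004].mean(0).round(4))
    br=C[(z['d']>0)&(abs(C[...,2]-.08)<.004)&(abs(np.hypot(C[...,0]-.6,C[...,1]+.053)-.02)<.012)];print('bracket',np.median(br[:,2]))
    mo=(z['d']>0)&(c.min(-1)>110)&(np.hypot(C[...,0]-.585,C[...,1]-.003)<.03)&(abs(C[...,2]-.079)<.004);q=C[mo];print('module',len(q),q.mean(0))
s=observe();print(s['t'],s['ee_pos'],s['ft_force'])
```

```text
p4 68 [ 0.6039 -0.0584  0.114 ] ztop [0.1167 0.1278 0.1294]
p4s 67 [ 0.5958 -0.058   0.1144] ztop [0.1188 0.1269 0.1284]
w8 635 top [ 0.5981 -0.053   0.1255] low [ 0.5964 -0.0458  0.1019]
bracket 0.07945252454425558
module 616 [0.58160061 0.00700399 0.07809534]
w6 1293 top [ 0.5978 -0.0529  0.1358] low [ 0.5963 -0.0466  0.1022]
bracket 0.07936940275718575
module 743 [0.58000447 0.00702862 0.07823838]
19.95 [ 0.52502749 -0.03129707  0.19203023] [ 0.39351131  0.57599535 -0.45938745]
```

The handle top is 46 mm above the bracket, which is exactly home. The module is seated with about 2 mm of bearing offset and the robot is clear, so I'm handing in.

```bash
python3 -c "
from station import *
print(close_job())"
```

```text
the job is handed in; nothing more can be done
None
```

The job is handed in at about 20 s of the 72 s allowed: the yellow station stands at the bracket, locked by the red pin upright with its collar home by measurement, and the module is still in its nest.

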